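# Mist a bisque cup and hold it over the catch basin in glazing tongs

### The job

Press the cap of the water mister right down and let it spring back up, so that the dry bisque cup standing on the banding wheel is dampened. Then take up the glazing tongs, close their claws on the cup, lift it off the wheel and finish while still holding it in the tongs, upright and still, over the middle of the catch basin and clear above its rim, ready for glaze to be poured over it. Touch the cup with the tongs only, never with the gripper, and leave the basin, mug, jar and bisque bowl where they stand.

Things in the scene. Friction and masses are not known exactly. Their poses are not given: they have to be found in the camera images.
- mister_cap_top (a point): Centre of the top of the mister's white pump cap (flat, round, 21 mm across, 13 mm tall), 134 mm above the bench when up. The mister is a slim blue bottle (42 mm across) upright in a round steel holder (flange 72 mm across) screwed to the bench about 155 mm from the wheel's axis. The nozzle on the cap's side (own -x) points at the wheel.
- mister_cap (a joint): How far the pump cap is pushed down: 0 up, 0.007 m fully down. A spring returns it (about 1.5 N at the start, 5 N fully down). 5 mm or more gives a full spray.
- cup_center (a point): Centre (half-way up, on the axis) of the small straight-sided pale terracotta bisque cup without handle, 48 mm across, 55 mm tall, open on top, wall 4 mm, about 90 g. It stands upright on the banding wheel; z axis up out of its mouth.
- cup: The same bisque cup; origin at the centre of its underside, 27.5 mm below cup_center.
- wheel: Low banding wheel (hand turntable) standing fixed on the bench: aluminium disc head 160 mm across whose top is 60 mm above the bench and which turns freely, on a narrow dark cast foot (110 mm across). Origin on the bench, on the turning axis.
- tongs_grip (a point): Where to grip the steel glazing tongs: midway between their two green finger grips (50 mm long), half-way up. x points to the claws, y from right leg to left leg, z up. They lie flat on a wooden rest, this point 35 mm above the bench. Legs: upright strips 22 mm tall, hinged 110 mm behind this point, sprung open to 62 mm over the grips' outsides. 150 g, balancing 10 mm behind this point.
- tongs_jaws (a point): Point half-way between the two curved, dark-coated claws, 118 mm ahead of tongs_grip along its x axis, at the same height. The cup is held with its axis here. Claws are 22 mm tall, end 140 mm ahead of the grip point, and measure 109 mm over their outsides when open.
- tongs_left (a joint): How far each leg is squeezed in from fully open, rad: 0 open, 0.165 shut; both legs move alike and spring open again. Width over the finger grips is 62 mm less 220 mm times this value. Gap between the claws' ends: about 87 mm at 0, 67 mm at 0.04; they meet the cup at about 0.115. Spring force on each finger grip: 6.5 N to begin, 11 N when closed on the cup.
- tongs: The tongs as a whole (knuckle with pull ring, legs and claws carried by it); origin 11 mm below tongs_grip, same axes.
- rest: Wooden tongs rest fixed on the bench: two cross bars 24 mm tall, 16 mm wide, 65 mm ahead of and behind its centre (120 and 90 mm long), on a spine 34 mm wide, 8 mm thick. Origin on the bench under its centre, x along the tongs. Between the bars, beside the spine, fingers may reach down to the bench.
- basin_rim (a point): Centre of the mouth of the catch basin, level with its rim: a round tan bowl, 190 mm across, 70 mm tall, empty, loose on the bench.
- basin: The catch basin; origin at the centre of its underside on the bench.
- mug: Bystander: blue glazed mug, 80 mm across, 90 mm tall, with a handle. Origin at the centre of its underside.
- jar: Bystander: green glaze jar with black lid, 64 mm across, 85 mm tall. Origin at the centre of its underside.
- bowl: Bystander: small bisque bowl, 110 mm across, 45 mm tall. Origin at the centre of its underside.
Not all that is in view belongs to the job. What is shaped like the basin but pink is not meant.

How it is judged (in metres and radians):
On the way, in this order (a step that is already met when the one before it is completed fails the run):
1. the mister's cap is pressed right down (5 mm or more of its 7 mm) while the cup stands on the wheel (value of joint mister_cap above 0.005 m and contact force between cup and wheel above 0.1 N and angle between cup's own z axis and vertical below 0.2 rad), for 0.05 s.
2. the cap has sprung back up (value of joint mister_cap below 0.0015 m), for 0.05 s.
3. the cup is held in the tongs, lifted off the wheel (contact force between cup and tongs above 0.3 N and contact force between cup and wheel below 0.05 N and height (world z) of cup above 0.075 m and contact force between tongs and the fingers above 1 N), for 0.2 s.
At the end, for the whole second after the job is handed in: The cup is held still in the tongs, the tongs in the gripper: its underside over 10 mm above the 70 mm rim, its axis within 50 mm of the basin's centre and 0.3 rad of upright; neither cup nor tongs touches the basin, which is within 30 mm of its start; the mister's cap is up (contact force between cup and tongs above 0.3 N and contact force between tongs and the fingers above 1 N and contact force between each of cup, tongs and basin below 0.05 N and height (world z) of cup above 0.08 m and horizontal distance between cup_center and basin_rim below 0.05 m and angle between cup's own z axis and vertical below 0.3 rad and linear speed of cup below 0.03 m/s and value of joint mister_cap below 0.0015 m and distance of basin from where it was at the start of the episode below 0.03 m); the arm keeps its last pose, push and grip.
It fails at once if the robot touches the cup itself (contact force between cup and the fingers above 0.5 N or contact force between cup and the arm above 0.5 N).
It fails at once if a bystander (mug, jar or bisque bowl) is moved by more than 30 mm or tipped (distance of any of mug, jar, bowl from where it was at the start of the episode above 0.03 m or angle between any of mug, jar, bowl's own z axis and vertical above 0.4 rad).
It fails at once if the basin is pushed more than 30 mm (distance of basin from where it was at the start of the episode above 0.03 m).
It also fails if it takes over 67 s, if anything falls off the work surface, if the arm or the gripper's body presses on something with over 40 N, if the wrist force passes 120 N, or if a joint passes its speed limit or range.

### The arm

A 7-joint arm with a two-finger parallel gripper is mounted at the origin on the work surface. World frame = base frame: x ahead of the robot, y to its left, z up, the work surface at z = 0. Lengths are in mm, angles in rad, forces in N, time in s.
With the tool pointing down it reaches from about 400 to 850 mm from the base axis. Payload 4.4 kg.
Tool frame: the origin (TCP) lies at the very end of the fingers, on their centre line; the grasp point (between the pads) lies 19 mm behind it; z points along the fingers, y is the line along which they close (so a half turn about z gives the same grasp; the last joint's range is limited). The gripper opens to 94 mm and grips with 3 to 60 N. Pads are 16 mm wide; open, the fingers measure 119 mm over their backs; the gripper's body (75 mm by 177 mm) begins 78 mm behind the grasp point.
Start: joints at [-1.229, 0.628, 0.038, 1.517, -0.027, 0.996, -0.02], TCP at [257.762, 596.722, 205.478] pointing down, gripper open.
Joint ranges: [-3.06, 3.06], [-0.37, 2.12], [-1.25, 1.32], [0.18, 2.47], [-1.1, 4.24], [0.23, 1.98], [-2.94, 2.94]. Speed limits (rad/s): [2.57, 2.57, 3.14, 3.14, 3.14, 3.14, 3.14].

### API

Orientations are given as [roll, pitch, yaw] about the fixed x, y, z axes, in that order (R = Rz(yaw) Ry(pitch) Rx(roll)).
In Python, from rig import ctrl, eyes gives the robot as it stands.
- The arm moves only by the shell command python3 -m creep 'ROWS' [FORCE]. ROWS is JSON, a list of rows, each a list of 3 entries, a list of its own where there are three numbers: the shift along the world's x, y, z each as a share of 40 cm, from -1 to 1, then the turn, a rotation vector about the world's x, y, z each as a share of 180 degrees, from -1 to 1, then the opening, from 0 (shut) to 1 (fully open). In form: [[[x, y, z], [rx, ry, rz], hand], ...]. A call has 1 to 12 rows; each row is the pose to reach, as a shift and turn from the pose commanded when the call began, turning the shorter way round; what a row does not reach only later rows make up. A row lasts 1/12 s, in which the tool goes at most 41.7 mm and 7.16 degrees, less where a joint would pass 70% of its speed; a pose out of reach is approached as far as the arm can. A call with a number of a shift or a turn outside -1 to 1 is refused whole. A call with a gripper value outside its range is refused whole. The fingers move at their own pace and stop on an object; FORCE is the grip in N (left out, the last holds). Time passes only in rows, so rows that repeat a pose let the fingers close. It gives the time, the measured TCP pose, the force, the opening and the grip force at its end, in the units of the state.
- ctrl.state(): the state, without advancing time (a new reading comes with each control period).
- eyes.capture(name): name is "side" or "top" or "wrist"; returns the picture (384x512x3 uint8, blue, green, red); there is no depth.
- eyes.camera_info(name): a dict with "fx", "fy", "cx", "cy" (pixels), "pose" (4x4, takes a point from camera to world coordinates); the wrist camera has in their place "tool_from_camera" (4x4, takes a point from camera to tool coordinates, whose origin is the TCP and whose axes are the flange's). Camera axes: x right, y down, z forward; pixel columns grow to the right and rows downward; lengths in mm; the calibration is good to about 2 mm. A picture is of the moment at which its call begins: read the wrist's pose just before it. camera_info takes no time and is no camera call.
- ctrl.sign_off(): hands the job in; it is judged then, once.
The state is a dict: "time": time; "joints": joint angles; "joint_velocities": joint speeds; "joint_torque": joint torques, N m; "position": TCP position; "ee_rot": TCP orientation; "contact_force": force on the tool from outside, world axes, zero at the start; "torque": the same for the moment, N m; "opening": finger opening in mm; "grasp_force": force on a finger pad.
Only numpy, scipy, OpenCV 4.12 (cv2) and the standard library are available. Lean on these libraries where they do the work, as an engineer would, in place of code of your own. Each camera call takes 0.05 s, during which the arm holds its last target. There are 200 camera calls.

## Working session

There is one attempt and no reset: what is moved stays moved. The work goes in short steps, Python scripts to look and compute and a shell command to move; the robot and the scene stay as the last step left them, time stands still between calls to the robot, and variables do not carry over. Pictures are saved under pics/ and viewed, at most 10 in all, crops included, and the job is handed in when it is done.

```bash
ls; mkdir -p pics
python3 - <<'E'
from rig import ctrl, eyes
import cv2
for n in("side","top"):
    cv2.imwrite(f"pics/{n}0.png",eyes.capture(n)); print(n,eyes.camera_info(n))
print(eyes.camera_info("wrist")); print(ctrl.state())
E
```

```text
pics
side {'fx': 436.49903901546344, 'fy': 436.49903901546344, 'cx': 255.7359386647643, 'cy': 200.64010634118645, 'pose': array([[ 9.74153484e-01, -1.80905778e-01,  1.35270427e-01,
         3.53915578e+02],
       [-2.25587023e-01, -7.48274195e-01,  6.23855932e-01,
        -7.95647314e+02],
       [-1.16397730e-02, -6.38246683e-01, -7.69743910e-01,
         1.09885411e+03],
       [ 0.00000000e+00,  0.00000000e+00,  0.00000000e+00,
         1.00000000e+00]])}
top {'fx': 381.6309694933122, 'fy': 381.6309694933122, 'cx': 254.638920136837, 'cy': 197.47308121174433, 'pose': array([[ 5.04926394e-03, -9.98550720e-01,  5.35813741e-02,
         4.59656326e+02],
       [-9.99856061e-01, -4.17343860e-03,  1.64450249e-02,
         2.65762344e+01],
       [-1.61975728e-02, -5.36566969e-02, -9.98428063e-01,
         1.22648982e+03],
       [ 0.00000000e+00,  0.00000000e+00,  0.00000000e+00,
         1.00000000e+00]])}
{'fx': 281.1372511299327, 'fy': 281.1372511299327, 'cx': 255.77294501626068, 'cy': 192.18460797830443, 'tool_from_camera': array([[-8.03296731e-04, -9.73465571e-01, -2.28832114e-01,
[... 298 characters left out ...]
'joints': array([-1.22879077,  0.62922487,  0.03846115,  1.51824665, -0.0270061 ,
        0.99631809, -0.01997648]), 'joint_velocities': array([ 0.00137477, -0.00179824, -0.00020944, -0.0022649 , -0.001488  ,
        0.00033721,  0.00056008]), 'joint_torque': array([ 2.78109757e-03, -5.50785792e+01,  1.14730876e+00, -1.87115532e+01,
       -5.21399116e-02,  1.92204199e-02,  3.20933952e-05]), 'position': array([257.5303039 , 596.15854975, 204.67185774]), 'ee_rot': array([-3.13991414e+00,  1.94855616e-05,  2.73379453e+00]), 'contact_force': array([ 0.00654198, -0.26290232, -0.41689601]), 'torque': array([-0.08475605, -0.02855979,  0.01673575]), 'grasp_force': 0.0, 'opening': 93.87397320120158}
```

View pics/top0.png

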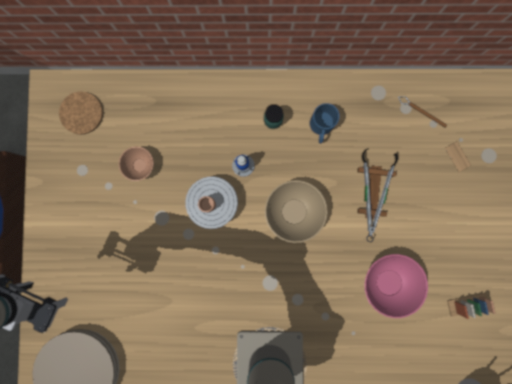

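View pics/side0.png

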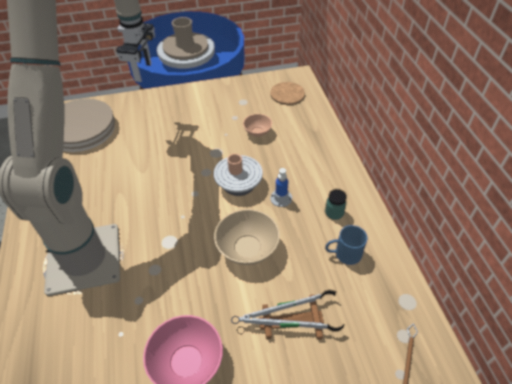

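Top view: the wheel is at about (211,203), the cup at (206,203), the mister at (242,162) and the tan basin at (297,210). The tongs run from their ring at (370,240) to their claws at (366,155) and (395,158). The pink bowl at (396,285) is the decoy. I'll zoom in next for precise pixels.

Run:
```python
import cv2,numpy as np
a=cv2.imread("pics/top0.png"); s=cv2.imread("pics/side0.png")
def crop(i,x,y,w,h,k):
    c=cv2.resize(i[y:y+h,x:x+w],None,fx=k,fy=k,interpolation=cv2.INTER_CUBIC)
    for u in range(-(-x//10)*10,x+w,10): cv2.line(c,((u-x)*k,0),((u-x)*k,12 if u%50==0 else 5),(0,0,255),1)
    for v in range(-(-y//10)*10,y+h,10): cv2.line(c,(0,(v-y)*k),(12 if v%50==0 else 5,(v-y)*k),(0,0,255),1)
    return c
cv2.imwrite("pics/c1.png",np.vstack([np.hstack([crop(a,180,145,80,90,5),crop(a,350,145,60,100,4)[:450,:] if 0 else cv2.copyMakeBorder(crop(a,350,145,64,100,4),0,50,0,0,0)]) ]))
cv2.imwrite("pics/c2.png",crop(s,210,150,140,190,3))
```

```text
(no output)
```

View pics/c1.png

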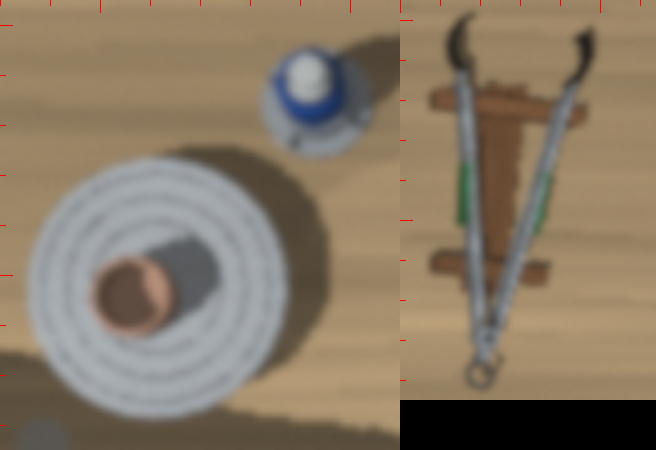

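View pics/c2.png

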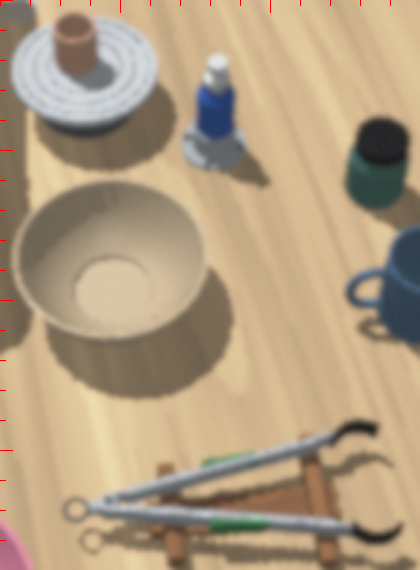

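```bash
cat > h.py <<'E'
import numpy as np, json
from rig import ctrl, eyes
def onz(name,px,z):
    c=eyes.camera_info(name); P=np.array(c["pose"])
    d=P[:3,:3]@np.array([(px[0]-c["cx"])/c["fx"],(px[1]-c["cy"])/c["fy"],1])
    o=P[:3,3]; return (o+d*(z-o[2])/d[2])[:2].round(1)
E
python3 - <<'E'
from h import *
import cv2
for n,z,t,s in [("cap",134,(241.8,160.2),(282.3,170.0)),("cupmouth",115,(206.6,203.6),(235,159)),("wheel",60,(211.6,202.6),(238.3,173.3)),
 ("basinrim",70,(297,210.5),(246.3,236)),("gripL",35,(366.3,193.8),None),("gripR",35,(385.8,195.8),None),("hinge",40,(371.7,229.3),(244,317)),("tipL",40,(368,149),(335.5,292.5)),("tipR",40,(395.8,153),(343,328)),
 ("mug",90,(325,119),None),("jar",85,(274,115),None),("bowl",45,(137,163),None)]:
    print(n,onz("top",t,z),onz("side",s,z) if s else "")
# basin rim ellipse from colour edge, excluding shadow: print rough row/col extents
a=cv2.imread("pics/top0.png"); g=cv2.cvtColor(a,cv2.COLOR_BGR2GRAY)
c=cv2.HoughCircles(g,cv2.HOUGH_GRADIENT,1,40,param1=80,param2=20,minRadius=22,maxRadius=36); print(c)
E
```

```text
cap [625.8  82.1] [629.5  85.4]
cupmouth [500.8 185.1] [501.5 184.9]
wheel [506.  177.6] [507.3 172.6]
basinrim [482.8 -82.7] [478.6 -83.9]
gripL [ 536.5 -301.5] 
gripR [ 530.5 -361.8] 
hinge [ 426.5 -315.5] [ 422.5 -310.6]
tipL [ 676.3 -306.9] [ 675.5 -298.9]
tipR [ 663.9 -392.9] [ 660.2 -397.4]
mug [ 757.8 -165.1] 
jar [771.3 -12. ] 
bowl [629.6 415. ] 
[[[296.5 210.5  29.7]
  [211.5 201.5  25.2]
  [395.5 281.5  34.3]
  [270.5 382.5  23.9]]]
```

Two-view estimates (mm): cap (628,83), wheel (506,175), cup (501,185) and basin (481,-83). The tongs' grip is at about (533,-330) with yaw about -0.15. First move is to above the mister cap with the gripper shut.

```bash
python3 -m creep '[[[0.46,-0.64,0],[0,0,-0.3],0],[[0.46,-0.64,0],[0,0,-0.3],0],[[0.46,-0.64,0],[0,0,-0.3],0],[[0.46,-0.64,0],[0,0,-0.3],0],[[0.46,-0.64,0],[0,0,-0.3],0],[[0.46,-0.64,0],[0,0,-0.3],0],[[0.46,-0.64,0],[0,0,-0.3],0],[[0.46,-0.64,0],[0,0,-0.3],0],[[0.46,-0.64,0],[0,0,-0.3],0],[[0.46,-0.64,0],[0,0,-0.3],0]]' 20
python3 -m creep '[[[0.466,-0.64,-0.04],[0,0,0],0],[[0.466,-0.64,-0.04],[0,0,0],0],[[0.466,-0.64,-0.04],[0,0,0],0],[[0.466,-0.64,-0.04],[0,0,0],0],[[0.466,-0.64,-0.04],[0,0,0],0],[[0.466,-0.64,-0.04],[0,0,0],0],[[0.466,-0.64,-0.04],[0,0,0],0],[[0.466,-0.64,-0.04],[0,0,0],0],[[0.466,-0.64,-0.04],[0,0,0],0],[[0.466,-0.64,-0.04],[0,0,0],0],[[0.466,-0.64,-0.04],[0,0,0],0]]'
python3 - <<'E'
from h import *
import cv2
print(ctrl.state()["position"],ctrl.state()["ee_rot"])
w=eyes.capture("wrist"); s=eyes.capture("side")[130:210,210:330]
cv2.imwrite("pics/w1.png",np.hstack([w[:360],cv2.resize(s,(288,192),interpolation=2)[:,:288] if 0 else cv2.copyMakeBorder(cv2.resize(s,(288,192),interpolation=2),0,168,0,0,0)]))
E
```

```text
time: 0.93
position: [442.4, 339.3, 205.3]
ee_rot: [-3.141, 0.0, 1.789]
contact_force: [-0.5, 0.8, -0.7]
opening: 30.8
grasp_force: 0.0
time: 1.85
position: [627.2, 87.8, 188.9]
ee_rot: [-3.14, -0.002, 1.795]
contact_force: [-0.1, 0.8, 0.3]
opening: 0.2
grasp_force: 0.0
[627.19243431  87.81247002 188.88025075] [-3.14036339e+00 -2.39927675e-03  1.79481826e+00]
```

View pics/w1.png

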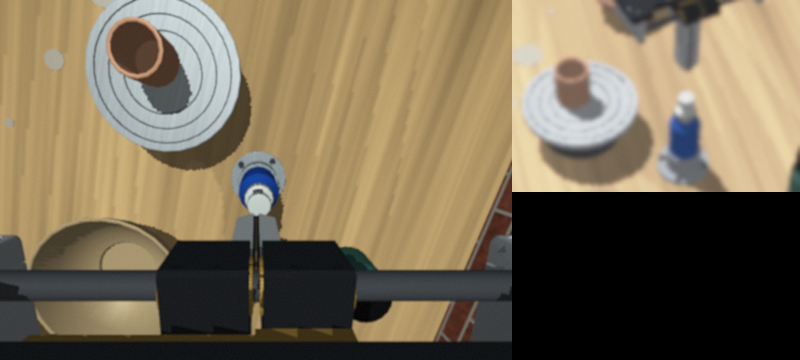

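Wrist view: the cap is at about (259,203), right at the fingertips' edge. The cup mouth is at (135,47), the wheel centre at (163,73), and the basin is at lower left.

```bash
cat >> h.py <<'E'
from scipy.spatial.transform import Rotation as Ro
def wz(px,z,pos,rot):
    c=eyes.camera_info("wrist"); T=np.array(c["tool_from_camera"]); R=Ro.from_euler("xyz",rot).as_matrix()
    d=R@T[:3,:3]@np.array([(px[0]-c["cx"])/c["fx"],(px[1]-c["cy"])/c["fy"],1]); o=np.array(pos)+R@T[:3,3]
    return (o+d*(z-o[2])/d[2])[:2].round(1)
E
python3 - <<'E'
from h import *
p=[627.2,87.8,188.9]; r=[-3.1404,-.0024,1.7948]
for n,px,z in [("cap",(259.5,203),134),("mouth",(135,47),115),("wheel",(163,73),60),("flange",(258.5,180),8)]: print(n,wz(px,z,p,r))
E
```

```text
cap [630.4  90.9]
mouth [502.  192.8]
wheel [508.8 183.7]
flange [631.4  87.6]
```

Run:
```python
from h import *
import cv2
s=ctrl.state(); print(s["time"],s["position"],s["ee_rot"])
w=eyes.capture("wrist"); s=ctrl.state();print(s["position"])
w0=cv2.imread("pics/w1.png")[:360,:512]
print(cv2.phaseCorrelate(np.float32(w0[0:210,0:512].mean(2)),np.float32(w[0:210].mean(2))))
r=w[160:225,225:295]; m=(r.min(2)>150).astype(np.uint8); n,l,st,ce=cv2.connectedComponentsWithStats(m); print(st+np.array([225,160,0,0,0]),ce+[225,160])
```

```text
1.95 [627.14115287  88.05737343 189.2595015 ] [-3.14088679e+00 -1.94881429e-03  1.79564905e+00]
[627.29128331  87.64742136 189.39951571]
((0.04197885630324549, 0.16086573587816133), 0.9596312333036352)
[[ 225  160   70   65 3986]
 [ 245  185   27   30  564]] [[259.72002007 190.80883091]
 [257.94503546 200.41843972]]
```

Run:
```python
from h import *
import cv2
c=eyes.camera_info("wrist"); T=np.linalg.inv(np.array(c["tool_from_camera"]))
for p in [(0,0,0),(8,12.5,0),(8,-12.5,0),(8,0,0),(-8,0,0),(0,0,55),(10.5,0,55),(-10.5,0,55)]:
    q=T[:3,:3]@p+T[:3,3]; print(p,(q[0]/q[2]*c["fx"]+c["cx"]).round(1),(q[1]/q[2]*c["fy"]+c["cy"]).round(1))
w=eyes.capture("wrist")[150:290,190:330]; s=eyes.capture("side")[135:205,240:320]; t=eyes.capture("top")[130:200,210:280]
cv2.imwrite("pics/w2.png",np.hstack([cv2.resize(w,(280,280),interpolation=2),cv2.resize(s,(320,280),interpolation=2),cv2.resize(t,(200,200),interpolation=2) if 0 else cv2.copyMakeBorder(cv2.resize(t,(200,200),interpolation=2),0,80,0,0,0)]))
```

```text
(0, 0, 0) 254.8 227.9
(8, 12.5, 0) 273.6 216.5
(8, -12.5, 0) 236.0 216.5
(8, 0, 0) 254.8 216.5
(-8, 0, 0) 254.8 239.0
(0, 0, 55) 255.0 205.4
(10.5, 0, 55) 255.0 193.6
(-10.5, 0, 55) 255.0 217.0
```

View pics/w2.png

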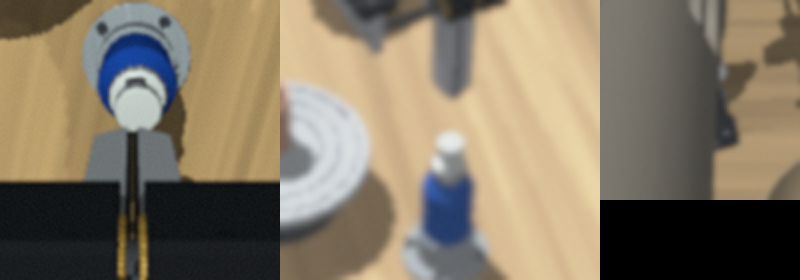

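The wrist view shows the cap about 4 mm off the finger axis, at (630,91). I'll centre on it, come down, then press.

```bash
python3 -m creep '[[[0.007,0.006,-0.06],[0,0,0],0],[[0.007,0.006,-0.11],[0,0,0],0],[[0.007,0.006,-0.125],[0,0,0],0],[[0.007,0.006,-0.125],[0,0,0],0],[[0.007,0.006,-0.125],[0,0,0],0]]'
python3 -m creep '[[[0,0,-0.01],[0,0,0],0],[[0,0,-0.02],[0,0,0],0],[[0,0,-0.025],[0,0,0],0],[[0,0,-0.03],[0,0,0],0],[[0,0,-0.03],[0,0,0],0],[[0,0,-0.03],[0,0,0],0]]'
```

```text
time: 2.57
position: [631.1, 87.2, 139.9]
ee_rot: [3.141, 0.0, 1.791]
contact_force: [0.4, -0.3, 0.4]
opening: 0.1
grasp_force: 0.0
time: 3.07
position: [632.2, 87.2, 128.3]
ee_rot: [3.139, 0.0, 1.791]
contact_force: [1.8, 0.8, 4.4]
opening: 0.3
grasp_force: 2.2
```

```bash
python3 -m creep '[[[0,0,-0.005],[0,0,0],0],[[0,0,-0.008],[0,0,0],0],[[0,0,-0.008],[0,0,0],0],[[0,0,-0.008],[0,0,0],0]]'
python3 -m creep '[[[0,0,0.03],[0,0,0],0],[[0,0,0.1],[0,0,0],0],[[0,0,0.2],[0,0,0],0],[[0,0,0.25],[0,0,0],0],[[0,0,0.25],[0,0,0],0],[[0,0,0.25],[0,0,0],0]]'
```

```text
time: 3.4
position: [632.3, 87.1, 127.1]
ee_rot: [3.138, -0.0, 1.791]
contact_force: [-0.9, 0.3, 17.6]
opening: 0.6
grasp_force: 8.4
time: 3.9
position: [630.7, 87.2, 225.0]
ee_rot: [3.141, -0.0, 1.791]
contact_force: [-0.4, -0.4, -0.1]
opening: 0.9
grasp_force: 0.0
```

```bash
python3 -m creep '[[[-0.122,-0.52,0],[0,0,-0.309],1],[[-0.122,-0.52,0],[0,0,-0.309],1],[[-0.122,-0.52,0],[0,0,-0.309],1],[[-0.122,-0.52,0],[0,0,-0.309],1],[[-0.122,-0.52,0],[0,0,-0.309],1],[[-0.122,-0.52,0],[0,0,-0.309],1],[[-0.122,-0.52,0],[0,0,-0.309],1],[[-0.122,-0.52,0],[0,0,-0.309],1],[[-0.122,-0.52,0],[0,0,-0.309],1]]'
python3 -m creep '[[[-0.122,-0.52,-0.1],[0,0,-0.309],1],[[-0.122,-0.52,-0.1],[0,0,-0.309],1],[[-0.122,-0.52,-0.1],[0,0,-0.309],1],[[-0.122,-0.52,-0.1],[0,0,-0.309],1],[[-0.122,-0.52,-0.1],[0,0,-0.309],1],[[-0.122,-0.52,-0.1],[0,0,-0.309],1],[[-0.122,-0.52,-0.1],[0,0,-0.309],1],[[-0.122,-0.52,-0.1],[0,0,-0.309],1],[[-0.122,-0.52,-0.1],[0,0,-0.309],1],[[-0.122,-0.52,-0.1],[0,0,-0.309],1],[[-0.122,-0.52,-0.1],[0,0,-0.309],1]]'
python3 - <<'E'
from h import *
import cv2
s=ctrl.state(); print(s["position"].tolist(),s["ee_rot"].tolist(),s["joints"].round(2))
cv2.imwrite("pics/w3.png",cv2.resize(eyes.capture("wrist"),(768,576),interpolation=2))
E
```

```text
time: 4.65
position: [580.4, -120.7, 222.1]
ee_rot: [-3.138, 0.003, 0.817]
contact_force: [0.3, 0.2, -0.4]
opening: 57.0
grasp_force: 0.0
time: 5.57
position: [533.1, -328.0, 183.5]
ee_rot: [-3.141, 0.001, -0.146]
contact_force: [-1.3, 0.5, 0.3]
opening: 94.1
grasp_force: 0.0
[533.1397216332383, -328.03225801904244, 183.51026398397713] [-3.140772090918795, 0.0014059826084595883, -0.14590196441937353] [ 0.06  0.74  0.79  1.62 -0.59  1.03 -0.68]
```

View pics/w3.png

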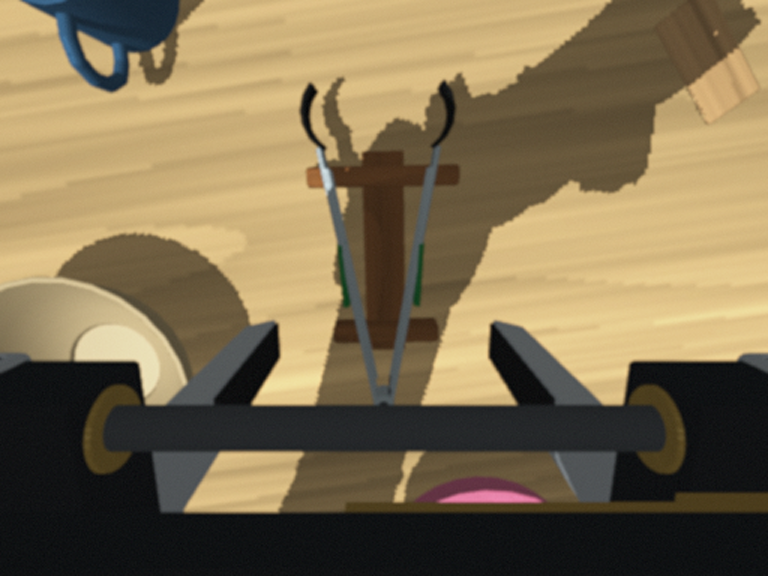

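Run:
```python
from h import *
p=[533.14,-328.03,183.51]; r=[-3.14077,.0014,-.1459]
H,L,R,g1,g2=[wz((a/1.5,b/1.5),z,p,r) for a,b,z in [(383,395,46),(308,85,46),(445,85,46),(344,275,40),(418,274,40)]]
m=(L+R)/2; d=m-H; y=np.arctan2(d[1],d[0]); print(H,L,R,g1,g2,(g1+g2)/2,"yaw",y,np.arctan2(*(L-R)[::-1])-np.pi/2,np.linalg.norm(d),np.linalg.norm(L-R))
print("grip",H+110*np.array([np.cos(y),np.sin(y)]),m-140*np.array([np.cos(y),np.sin(y)]))
```

```text
[ 436.7 -312.2] [ 675.7 -295.2] [ 661.9 -388.8] [ 539.  -296.7] [ 531.4 -353.7] [ 535.2 -325.2] yaw -0.12769432274704012 -0.14638132947898042 234.00523498417718 94.61183858270596
grip [ 545.80439675 -326.20823362] [ 529.93985868 -324.17133903]
```

```bash
python3 -m creep '[[[0,0.003,-0.1],[0,0,0.003],1],[[0,0.003,-0.2],[0,0,0.003],1],[[0,0.003,-0.3],[0,0,0.003],1],[[0,0.003,-0.37],[0,0,0.003],1],[[0,0.003,-0.4],[0,0,0.003],1],[[0,0.003,-0.417],[0,0,0.003],1],[[0,0.003,-0.417],[0,0,0.003],1],[[0,0.003,-0.417],[0,0,0.003],1]]'
python3 -m creep '[[[0,0,0],[0,0,0],0.68],[[0,0,0],[0,0,0],0.68],[[0,0,0],[0,0,0],0.62],[[0,0,0],[0,0,0],0.62],[[0,0,0],[0,0,0],0.59],[[0,0,0],[0,0,0],0.59],[[0,0,0],[0,0,0],0.59],[[0,0,0],[0,0,0],0.59]]' 40
```

```text
time: 6.28
position: [534.2, -328.6, 18.9]
ee_rot: [3.14, -0.002, -0.14]
contact_force: [-0.5, -0.1, 0.6]
opening: 93.8
grasp_force: 0.0
time: 6.95
position: [534.0, -327.4, 18.0]
ee_rot: [-3.141, -0.001, -0.14]
contact_force: [1.9, 1.8, 4.6]
opening: 55.9
grasp_force: 9.5
```

```bash
python3 -m creep '[[[0,0,0.01],[0,0,0],0.58],[[0,0,0.03],[0,0,0],0.58],[[0,0,0.06],[0,0,0],0.58],[[0,0,0.1],[0,0,0],0.58],[[0,0,0.15],[0,0,0],0.58],[[0,0,0.2],[0,0,0],0.58],[[0,0,0.25],[0,0,0],0.58],[[0,0,0.3],[0,0,0],0.58],[[0,0,0.35],[0,0,0],0.58],[[0,0,0.37],[0,0,0],0.58],[[0,0,0.38],[0,0,0],0.58],[[0,0,0.38],[0,0,0],0.58]]'
python3 - <<'E'
from h import *
import cv2
s=ctrl.state(); print(s["position"].tolist(),s["ee_rot"].tolist())
w=eyes.capture("wrist");d=eyes.capture("side")[230:384,170:370]
cv2.imwrite("pics/w4.png",np.hstack([w[:384,130:400],cv2.copyMakeBorder(cv2.resize(d,None,fx=2.4,fy=2.4,interpolation=2),0,15,0,0,0)[:384]]))
E
```

```text
time: 7.95
position: [533.5, -327.9, 170.2]
ee_rot: [3.141, -0.001, -0.141]
contact_force: [0.4, -0.8, -1.6]
opening: 55.0
grasp_force: 7.6
[533.4751389984141, -327.8676935577512, 170.2128975632669] [3.141183701868412, -0.0010786883637188271, -0.14088355377836548]
```

View pics/w4.png

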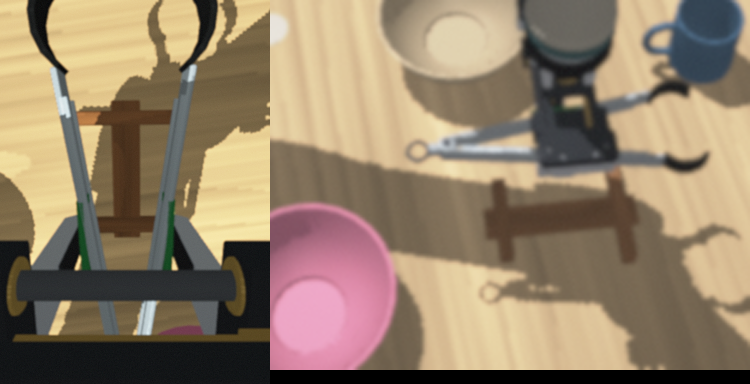

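The tongs are held level and centred. Next I turn them to point along +y and carry them over to the cup.

```bash
python3 -m creep '[[[0,0.03,0],[0,0,0.02],0.58],[[-0.005,0.07,0],[0,0,0.045],0.58],[[-0.01,0.12,0],[0,0,0.07],0.58],[[-0.015,0.17,0],[0,0,0.095],0.58],[[-0.02,0.22,0],[0,0,0.12],0.58],[[-0.025,0.27,0],[0,0,0.145],0.58],[[-0.025,0.32,0],[0,0,0.17],0.58],[[-0.03,0.37,0],[0,0,0.195],0.58],[[-0.03,0.42,0],[0,0,0.22],0.58],[[-0.035,0.46,0],[0,0,0.25],0.58],[[-0.04,0.49,0],[0,0,0.265],0.58],[[-0.04,0.5,0],[0,0,0.2725],0.58]]'
python3 -m creep '[[[0,0.03,0],[0,0,0.02],0.58],[[-0.005,0.07,0],[0,0,0.045],0.58],[[-0.01,0.12,0],[0,0,0.07],0.58],[[-0.015,0.17,0],[0,0,0.095],0.58],[[-0.02,0.22,0],[0,0,0.12],0.58],[[-0.025,0.27,0],[0,0,0.145],0.58],[[-0.025,0.32,0],[0,0,0.17],0.58],[[-0.03,0.37,0],[0,0,0.195],0.58],[[-0.03,0.42,0],[0,0,0.22],0.58],[[-0.035,0.46,0],[0,0,0.25],0.58],[[-0.04,0.49,0],[0,0,0.265],0.58],[[-0.04,0.5,0],[0,0,0.2725],0.58]]'
python3 -m creep '[[[0,0,0],[0,0,0],0.58],[[0,0,0],[0,0,0],0.58],[[0,0,0],[0,0,0],0.58]]'
python3 - <<'E'
from h import *
import cv2
s=ctrl.state(); print(s["position"].tolist(),s["ee_rot"].tolist())
w=eyes.capture("wrist")
cv2.imwrite("pics/w5.png",cv2.resize(w,(768,576),interpolation=2))
E
```

```text
time: 9.05
position: [516.4, -125.2, 168.5]
ee_rot: [-3.139, 0.001, 0.719]
contact_force: [-0.5, 0.2, -2.2]
opening: 54.5
grasp_force: 7.6
time: 10.05
position: [501.0, 74.2, 169.2]
ee_rot: [-3.141, -0.001, 1.575]
contact_force: [0.2, -0.4, -1.7]
opening: 54.5
grasp_force: 7.6
time: 10.3
position: [501.6, 70.9, 169.5]
ee_rot: [3.141, 0.001, 1.568]
contact_force: [-0.1, 0.9, -2.0]
opening: 54.7
grasp_force: 7.6
[501.5916523792835, 70.86852043131604, 169.47747682013613] [3.141378483517684, 0.0008982734591065356, 1.56843354761952]
```

View pics/w5.png

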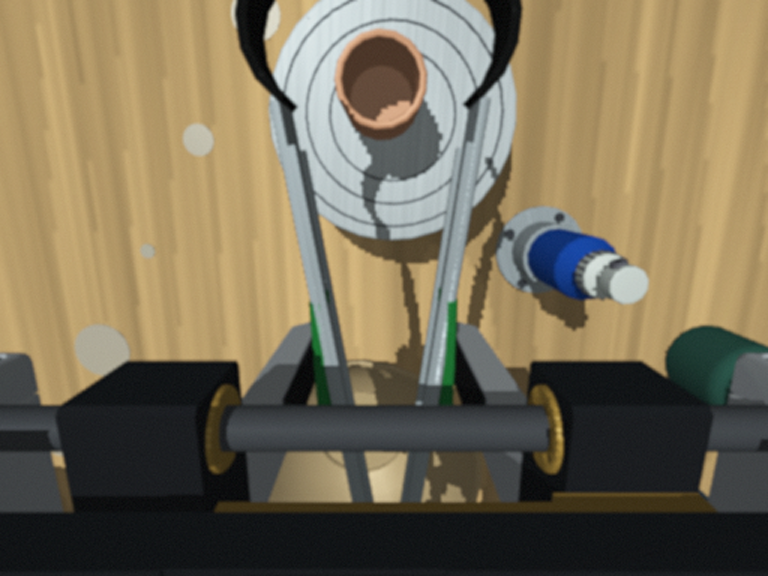

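Wrist view: the claws straddle the cup, mouth centre at about (254,53) in original pixels. The legs are symmetric about column 255.

Run:
```python
from h import *
p=[501.59,70.87,169.48]; r=[3.14138,.0009,1.56843]
print("mouth",wz((254,52.5),115,p,r),"wheel",wz((393/1.5,117/1.5),60,p,r),"cap",wz((627/1.5,284/1.5),134,p,r))
for a in [(295,107),(470,105),(245,0),(515,0)]: print(wz((a[0]/1.5,a[1]/1.5),p[2]+28,p,r))
```

```text
mouth [501.1 192.1] wheel [508.5 182.4] cap [628.6  89.1]
[472.9 164.2]
[531.  164.7]
[458.8 195.7]
[543.9 195.5]
```

```bash
python3 -m creep '[[[0,0.007,-0.02],[0,0,0],0.58],[[0,0.007,-0.05],[0,0,0],0.58],[[0,0.007,-0.08],[0,0,0],0.58],[[0,0.007,-0.11],[0,0,0],0.58],[[0,0.007,-0.14],[0,0,0],0.58],[[0,0.007,-0.17],[0,0,0],0.58],[[0,0.007,-0.2],[0,0,0],0.58],[[0,0.007,-0.22],[0,0,0],0.58],[[0,0.007,-0.235],[0,0,0],0.58],[[0,0.007,-0.24],[0,0,0],0.58],[[0,0.007,-0.24],[0,0,0],0.58]]'
python3 - <<'E'
from h import *
import cv2
s=ctrl.state(); print(s["position"].tolist(),s["ee_rot"].tolist())
w=eyes.capture("wrist");d=eyes.capture("side")[140:220,190:310]
cv2.imwrite("pics/w6.png",np.hstack([w[:320,120:390],cv2.resize(d,None,fx=4,fy=4,interpolation=2)]))
E
```

```text
time: 11.27
position: [501.2, 74.9, 73.1]
ee_rot: [-3.141, 0.0, 1.571]
contact_force: [0.3, 0.5, -1.1]
opening: 54.8
grasp_force: 7.6
[501.1997348787868, 74.91429832179828, 73.0621385014611] [-3.1409549434043824, 0.0002037783710926444, 1.5709587946002421]
```

View pics/w6.png

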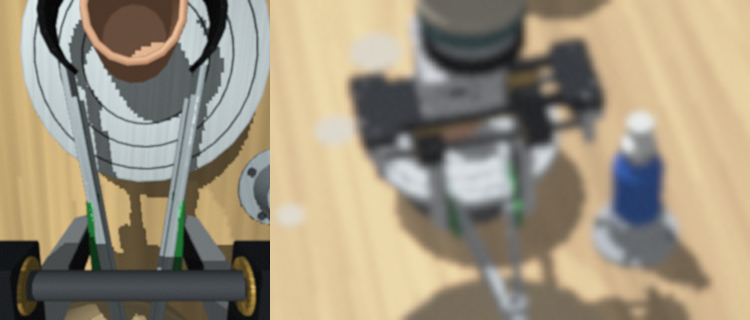

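The claws sit centred around the cup. Now I close gently.

```bash
python3 -m creep '[[[0,0,0],[0,0,0],0.54],[[0,0,0],[0,0,0],0.51],[[0,0,0],[0,0,0],0.48],[[0,0,0],[0,0,0],0.45],[[0,0,0],[0,0,0],0.42],[[0,0,0],[0,0,0],0.4],[[0,0,0],[0,0,0],0.38],[[0,0,0],[0,0,0],0.36],[[0,0,0],[0,0,0],0.34],[[0,0,0],[0,0,0],0.3],[[0,0,0],[0,0,0],0.2],[[0,0,0],[0,0,0],0.2]]' 45
python3 -m creep '[[[0,0,0],[0,0,0],0.1],[[0,0,0],[0,0,0],0.1],[[0,0,0],[0,0,0],0.1],[[0,0,0],[0,0,0],0.1]]'
```

```text
time: 12.37
position: [501.5, 75.0, 73.5]
ee_rot: [3.141, 0.0, 1.571]
contact_force: [1.0, -0.3, -1.3]
opening: 37.0
grasp_force: 44.8
time: 12.7
position: [501.4, 75.1, 73.5]
ee_rot: [3.142, -0.0, 1.571]
contact_force: [0.7, -1.6, -1.3]
opening: 37.0
grasp_force: 44.8
```

Stopped at 37.0 mm with 45 N, as expected with the cup clamped. I lift it slowly.

```bash
python3 -m creep '[[[0,0,0.005],[0,0,0],0.1],[[0,0,0.015],[0,0,0],0.1],[[0,0,0.03],[0,0,0],0.1],[[0,0,0.05],[0,0,0],0.1],[[0,0,0.07],[0,0,0],0.1],[[0,0,0.09],[0,0,0],0.1],[[0,0,0.11],[0,0,0],0.1],[[0,0,0.13],[0,0,0],0.1],[[0,0,0.145],[0,0,0],0.1],[[0,0,0.155],[0,0,0],0.1],[[0,0,0.16],[0,0,0],0.1],[[0,0,0.16],[0,0,0],0.1]]'
python3 - <<'E'
from h import *
import cv2
s=ctrl.state(); print(s["position"].tolist(),s["ee_rot"].tolist(),s["contact_force"],s["torque"],s["opening"])
w=eyes.capture("wrist"); cv2.imwrite("pics/w7.png",w); cv2.imwrite("pics/s7.png",eyes.capture("side"))
hsv=cv2.cvtColor(w,cv2.COLOR_BGR2HSV)
m=cv2.inRange(hsv,(3,80,90),(14,200,255)); n,l,st,ce=cv2.connectedComponentsWithStats(m)
print([(st[i].tolist(),ce[i].round(1)) for i in range(1,n) if st[i][4]>100])
w6=cv2.imread("pics/w6.png")[:320,:270]; m=cv2.inRange(cv2.cvtColor(w6,cv2.COLOR_BGR2HSV),(3,80,90),(14,200,255)); n,l,st,ce=cv2.connectedComponentsWithStats(m)
print([((st[i]+[120,0,0,0,0]).tolist(),ce[i].round(1)+[120,0]) for i in range(1,n) if st[i][4]>100])
E
```

```text
time: 13.7
position: [501.5, 75.2, 137.9]
ee_rot: [3.141, -0.0, 1.571]
contact_force: [-0.3, -0.1, -3.2]
opening: 37.4
grasp_force: 44.9
[501.52571713041283, 75.19366107330416, 137.8970446626736] [3.141002378030045, -0.00022219996174532852, 1.57146741152805] [-0.29439714 -0.13905524 -3.20399916] [-0.20686993  0.04511761  0.01045061] 37.35607675108723
[([196, 0, 108, 65, 4256], array([251.7,  32.8]))]
[([200, 0, 108, 67, 4380], array([255. ,  33.4]))]
```

The cup is up, unmoved in the wrist image, and the wrist force rose by about its weight. I carry it 20 mm in -x and 270 mm in -y to over the basin.

```bash
python3 -m creep '[[[0,-0.005,0.005],[0,0,0],0.1],[[0,-0.02,0.01],[0,0,0],0.1],[[-0.005,-0.045,0.02],[0,0,0],0.1],[[-0.01,-0.075,0.02],[0,0,0],0.1],[[-0.01,-0.11,0.02],[0,0,0],0.1],[[-0.015,-0.145,0.02],[0,0,0],0.1],[[-0.015,-0.18,0.02],[0,0,0],0.1],[[-0.02,-0.215,0.02],[0,0,0],0.1],[[-0.02,-0.25,0.02],[0,0,0],0.1],[[-0.025,-0.285,0.02],[0,0,0],0.1],[[-0.025,-0.32,0.02],[0,0,0],0.1],[[-0.03,-0.355,0.02],[0,0,0],0.1]]'
python3 -m creep '[[[0,-0.035,0],[0,0,0],0.1],[[-0.005,-0.07,0],[0,0,0],0.1],[[-0.005,-0.105,0],[0,0,0],0.1],[[-0.01,-0.14,0],[0,0,0],0.1],[[-0.01,-0.175,0],[0,0,0],0.1],[[-0.015,-0.21,0],[0,0,0],0.1],[[-0.015,-0.24,0],[0,0,0],0.1],[[-0.02,-0.27,0],[0,0,0],0.1],[[-0.02,-0.295,0],[0,0,0],0.1],[[-0.02,-0.31,0],[0,0,0],0.1],[[-0.02,-0.318,0],[0,0,0],0.1],[[-0.02,-0.32,0],[0,0,0],0.1]]'
python3 -m creep '[[[0,0,0],[0,0,0],0.1],[[0,0,0],[0,0,0],0.1],[[0,0,0],[0,0,0],0.1],[[0,0,0],[0,0,0],0.1],[[0,0,0],[0,0,0],0.1],[[0,0,0],[0,0,0],0.1]]'
python3 - <<'E'
from h import *
import cv2
s=ctrl.state(); print(s["position"].tolist(),s["ee_rot"].tolist(),s["joint_velocities"].round(3))
w=eyes.capture("wrist"); cv2.imwrite("pics/w8.png",w); d=eyes.capture("side"); cv2.imwrite("pics/s8.png",d)
m=cv2.inRange(cv2.cvtColor(w,cv2.COLOR_BGR2HSV),(3,80,90),(14,200,255)); n,l,st,ce=cv2.connectedComponentsWithStats(m)
print([(st[i].tolist(),ce[i].round(1)) for i in range(1,n) if st[i][4]>100])
# basin: rim seen by wrist as light tan region; fit its extent
g=cv2.cvtColor(w,cv2.COLOR_BGR2GRAY); e=cv2.Canny(g,40,100)
for r in (20,60,100,140,170): print(r,np.flatnonzero(e[r]))
d0=cv2.imread("pics/side0.png"); df=cv2.absdiff(d,d0).max(2); print("cap diff",df[160:205,272:295].mean(),"jar",df[190:220,325:347].mean())
for c in (225,): print(d[205:270:5,218],d0[205:270:5,218])
E
```

```text
time: 14.8
position: [489.0, -69.2, 145.6]
ee_rot: [3.141, 0.001, 1.57]
contact_force: [-0.5, 1.4, -2.2]
opening: 37.3
grasp_force: 44.9
time: 15.8
position: [481.3, -195.5, 145.5]
ee_rot: [3.142, 0.0, 1.571]
contact_force: [0.8, -0.3, -3.0]
opening: 37.1
grasp_force: 44.9
time: 16.3
position: [481.4, -194.6, 145.5]
ee_rot: [3.142, -0.0, 1.572]
contact_force: [0.2, 0.0, -2.4]
opening: 37.4
grasp_force: 44.9
[481.4205931721127, -194.5953630326513, 145.50013817995594] [3.141558257692469, -9.722077022367159e-05, 1.5718696546290494] [ 0.003  0.     0.001 -0.001  0.    -0.    -0.001]
[([196, 0, 109, 66, 4282], array([251.4,  32.6]))]
20 [ 26  27  42  43  44  45  46 152 193 198 207 293 298 302 308 359 363]
60 [148 208 209 218 219 232 233 234 266 267 268 282 283 293 294 362 366]
100 [ 11  12 158 214 225 228 229 277 278 279 280 289 292 352 353 356]
140 [181 185 186 218 229 232 261 275 288 314 315 324 325 331 332 347 479 480]
170 [ 50  51 219 221 227 232 236 237 238 239 259 270 285 322 323 449 460 461
 471]
cap diff 8.353623188405797 jar 3.525757575757576
[[169 215 234]
 [166 213 232]
 [158 202 226]
 [ 77  74  74]
 [ 90  96 103]
 [ 82  90  96]
 [ 81  95 105]
 [ 96 114 126]
 [123 147 163]
 [157 195 218]
 [144 185 213]
 [143 181 210]
 [142 181 210]] [[110 140 162]
 [ 93 117 135]
 [ 96 121 139]
 [ 90 112 128]
 [119 144 160]
 [ 88 105 117]
 [ 84 100 111]
 [ 93 111 123]
 [117 140 154]
 [114 137 153]
 [ 78  97 111]
 [ 84 105 121]
 [135 172 199]]
```

The picture allowance is used up, so I check the basin centre numerically by fitting the rim edge points to a circle at rim height.

Run:
```python
from h import *
from scipy.optimize import least_squares
p=[481.42,-194.6,145.5]; r=[3.14156,0,1.57187]
P=np.array([wz(q,70,p,r) for q in [(152,20),(361,20),(148,60),(364,60),(158,100),(354,100),(181,140),(331,140)]])
s=least_squares(lambda v:np.hypot(*(P-v[:2]).T)-v[2],[481,-80,95]); print("rim",s.x.round(1),s.fun.round(1))
print("cup mouth", wz((251.5,22),178,p,r), "expected cup",(481,-77))
```

```text
rim [482.2 -77.4  90.4] [ 0.3  0.8 -0.  -0.3 -1.3 -1.4  1.   0.9]
cup mouth [479.9 -80.7] expected cup (481, -77)
```

The rim fit gives a basin centre of (482,-77), and the cup is within about 4 mm of it, still and high above the rim. I hand the job in.

```bash
python3 -c "
from rig import ctrl
print(ctrl.sign_off())"
```

```text
the job is handed in; nothing more can be done
None
```

I pressed the mister's cap right down and let it go, then lifted the cup off the wheel in the tongs. I handed in with it held still about 4 mm from the basin's centre, its underside about 60 mm above the rim. No verdict came back on hand-in.

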